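# Feel the gap of a gel cassette with a taper gauge

## Robot

A 6-joint arm with a two-finger parallel gripper is mounted at the origin on the work surface. World frame = base frame: x ahead of the robot, y to its left, z up, the work surface at z = 0. Lengths are in m, angles in rad, forces in N, time in s.
With the tool pointing down it reaches from about 0.425 to 0.95 m from the base axis. Payload 3.5 kg.
Tool frame: the origin (TCP) lies between the finger pads; the fingertips stand r.tcp_to_tips ahead of it and the grasp point (between the pads) lies 2 mm behind it (r.tcp_to_tips is the distance from the TCP to the fingertips, in m); y points along the fingers, x is the direction in which the jaws open and shut, and the axes are right-handed (so a half turn about y gives the same grasp; the last joint's range is limited). The gripper opens to 85 mm and grips with 20 to 120 N. Pads are 22 mm wide; open, the fingers measure 114 mm over their backs; the gripper's body (76 mm by 85 mm) begins 54 mm behind the grasp point. The pads swing forward as they close: fully open they stand 13 mm farther back than shut.
Start: joints at [1.172, 0.286, 1.577, -0, 1.279, -0.15], TCP at [0.166, 0.654, 0.248] pointing down, gripper open.
Joint ranges: [-2.77, 2.77], [-0.9, 2.22], [0.21, 2.48], [-1.53, 4.67], [0.24, 2.81], [-2.84, 2.84]. Speed limits (rad/s): [2.79, 2.79, 3.14, 3.14, 3.14, 3.14].

## Interface

Orientations are given as a unit quaternion [x, y, z, w].
In Python, from plant import r gives the robot as it stands. The module is installed in compiled form; this text tells all that it offers.
- The arm moves only by the shell command python3 -m crank 'ROWS'. ROWS is JSON, a list of rows, each an object of numbers: "claw": the opening, from 0 (shut) to 1 (fully open); "tx", "ty", "tz": the shift along the tool's x, y, z in mm; "spin": the turn about the tool's y in rad. In form: [{"claw": .., "tx": .., "ty": .., "tz": .., "spin": ..}, ...]. A call has exactly 10 rows; each row is the pose to reach, as a shift and turn from the pose measured when the call began, along the tool's axes at that moment; what a row does not reach only later rows make up. A row lasts 1/8 s, in which the tool goes at most 62.5 mm and 10.7 degrees, less where a joint would pass 70% of its speed; a pose out of reach is approached as far as the arm can. A call with a gripper value outside its range is refused whole. The fingers move at their own pace and stop on an object; the grip force is fixed at half the most. Time passes only in rows, so rows that repeat a pose let the fingers close, or fill a call up. It gives the time, the measured TCP pose, the force and the opening at its end, in the units of the state.
- r.state(): the state, without advancing time (a new reading comes with each control period).
- r.get_image(name): name is "scene" or "side" or "wrist"; returns the picture (400x640x3 uint8, red, green, blue); there is no depth.
- r.camera_info(name): a dict with "intrinsics" (3x3 intrinsics, pixels), "xyz" and "rotation" of the camera in the world; the wrist camera has in their place "mount" (4x4, takes a point from camera to tool coordinates, whose origin is the TCP and whose axes are the tool frame's). Camera axes: x right, y down, z forward; pixel columns grow to the right and rows downward; lengths in m; the calibration is good to about 2 mm. A picture is of the moment at which its call begins: read the wrist's pose just before it. camera_info takes no time and is no camera call.
- r.job_done(): hands the job in, once; it reports no verdict.
The state is a dict: "time": time; "joint_positions": joint angles; "qvel": joint speeds; "effort": joint torques, N m; "tool_pos": TCP position; "tool_rot": TCP orientation; "force": force on the tool from outside, world axes, zero at the start; "ft_torque": the same for the moment, N m; "opening": opening from 0.0 (shut) to 1.0 (fully open).
Only numpy, scipy, OpenCV 4.12 (cv2) and the standard library are available. Lean on these libraries where they do the work, as an engineer would, in place of code of your own. Each camera call takes 0.05 s, during which the arm holds its last target. There are 200 camera calls.

## Task

Check the gap of the gel-casting cassette: take the taper gauge (the tool with the block handle) out of the tool rack, and slide its blade straight down between the two upright plates, away from their ends, until it drags snugly on both of them. Push gently, so as not to crack the plates, and leave the other tools and everything else on the bench alone. Finish while still holding the gauge upright in the gap at that depth, gripped and snug, so that a colleague can read the scale: do not let go.

Things in the scene. Friction and masses are not known exactly. Their poses are not given: they have to be found in the camera images.
- gauge_center (a point): taper gauge, 120 g: grey block handle 20 mm (its x) by 36 mm (its y) by 34 mm tall, a steel blade straight below it. At the start it stands upright in one of the rack's three slots, the underside of the handle resting on the rack top; lift it 90 mm or more to clear the rack. Point: centre of the handle, 17 mm above its underside, 102 mm above the blade tip; z up
- gauge_tip (a point): middle of the tip of the gauge's blade (same axes as the handle). The blade is 85 mm long and 20 mm wide (along y); its thickness (along x) grows evenly from 2 mm at the tip to 10.5 mm at the handle, 1 mm for every 10 mm of length, the same on both faces
- gauge: the taper gauge as a whole; its origin is the same point as gauge_center
- rack: white tool rack, fixed to the table, to the left or right: 70 x 264 mm, top 100 mm above the table, three slots (14 x 30 mm) in a row along its y at -85, 0 and +85 mm; the gauge, the scraper and the comb stand in them in any order, their y along the rack's y. Origin: centre of its underside
- stand: grey casting stand, fixed to the table on the side the rack is not: base 120 x 150 mm, two end brackets 80 mm high. It carries the cassette: two upright clear plates with white edges, faces along the stand's x. The whole cassette floats up to 6 mm either way along x, sliding almost freely (0.6 N), so that it centres itself on the blade. Origin: centre of the underside
- back_plate: the plate on the +x side of the gap, 100 mm wide along y, 6 mm thick. Origin: middle of its inner top edge, where the straight gap begins, 105 mm above the table; the gap goes 84 mm down. x across the gap, away from the front plate; y along the plate; z up. Above the origin a white lip flares outward by 5 mm and rises 7 mm, to lead the blade in. The plates crack at 25 N
- front_plate: mirror image of the back plate, on the -x side, axes parallel to it. Origin: middle of its inner top edge. The gap (distance between the origins) is 4.5 to 7.5 mm, different each time, and clamped. The gauge touches both plates with its tip about (gap - 2 mm) x 10 below the origins, 25 to 55 mm; a few mm more gives the snug drag: a downward push of about 4 to 10 N
- scraper_center (a point): gel scraper: round grey knob handle 34 mm in diameter and 34 mm tall over a thin blade; stands in a slot of the rack. Leave alone. Point: centre of the knob
- comb_center (a point): well comb: low wide grey bar 20 x 60 x 14 mm over a short toothed blade; stands in a slot of the rack. Leave alone. Point: centre of the bar
- vial_mid (a point): small jar 34 mm in diameter, 65 mm tall, standing between rack and casting stand. Leave alone. Point: half-way up
- bottle_mid (a point): bottle 64 mm in diameter, 150 mm tall, at the far side of the table. Leave alone. Point: half-way up
- beaker_mid (a point): glass beaker 68 mm in diameter, 85 mm tall, at the far side. Leave alone. Point: half-way up
- tipbox_mid (a point): closed tip box 85 x 120 x 60 mm, at the far side. Leave alone. Point: centre
- washjar_mid (a point): jar 56 mm in diameter, 90 mm tall, at the far side. Leave alone. Point: half-way up
- marker_mid (a point): black marker pen, 14 mm thick, 124 mm long, lying on the table nearer to the robot. Leave alone. Point: its middle
There are look-alikes about, which are no part of the job. Leave any yellow look-alike of the stand alone.

How it is judged:
By the outcome, as a careful person would: the job done as asked, in the order asked, and still so for the second after the job is handed in, while the arm keeps its last pose, push and grip.
It also fails if it takes over 40 s, if anything falls off the work surface, if the arm or the gripper's body presses on something with over 40 N, if the wrist force passes 120 N, or if a joint passes its speed limit or range.

## Working session

There is one attempt and no reset: what is moved stays moved. The work goes in short steps, Python scripts to look and compute and a shell command to move; the robot and the scene stay as the last step left them, time stands still between calls to the robot, and variables do not carry over. Pictures are saved under pics/ and viewed, about 8 in all and at most 12, crops included, and the job is handed in when it is done.

```bash
mkdir -p pics
python3 - <<'E'
from plant import r
import cv2,numpy as np
s=r.state();print({k:np.round(s[k],3) for k in s});print(r.tcp_to_tips)
for n in("scene","side","wrist"):
    cv2.imwrite(f"pics/{n}0.png",r.get_image(n)[:,:,::-1]);print(n,r.camera_info(n))
E
```

```text
{'time': np.float64(0.0), 'joint_positions': array([ 1.172,  0.287,  1.578,  0.   ,  1.279, -0.15 ]), 'qvel': array([ 0.001, -0.001, -0.002,  0.002,  0.   , -0.002]), 'effort': array([ 1.0000e-03, -4.0598e+01, -2.9263e+01, -0.0000e+00,  6.0000e-03,
       -0.0000e+00]), 'tool_pos': array([0.166, 0.654, 0.247]), 'tool_rot': array([ 0.559,  0.433, -0.435, -0.558]), 'force': array([ 0.548,  0.106, -0.407]), 'ft_torque': array([-0.016,  0.027, -0.052]), 'opening': np.float64(0.998)}
0.017
scene {'intrinsics': array([[453.79144903,   0.        , 307.24039376],
       [  0.        , 453.79144903, 197.07529029],
       [  0.        ,   0.        ,   1.        ]]), 'xyz': array([ 1.5890013 , -0.120858  ,  0.80959097]), 'rotation': array([ 0.64437877,  0.60834378, -0.31033563, -0.34407215])}
side {'intrinsics': array([[389.1251165 ,   0.        , 320.38027185],
       [  0.        , 389.1251165 , 203.17551919],
       [  0.        ,   0.        ,   1.        ]]), 'xyz': array([0.45459538, 0.77550076, 0.71581531]), 'rotation': array([-0.08876074,  0.89336074, -0.43909373,  0.03499737])}
wrist {'intrinsics': array([[334.11518568,   0.        , 322.31584623],
       [  0.        , 334.11518568, 196.55589576],
       [  0.        ,   0.        ,   1.        ]]), 'mount': array([[ 9.99999957e-01, -2.14434480e-04,  2.00068385e-04,
        -5.18728386e-04],
       [-2.58819297e-04, -3.24455287e-01,  9.45900999e-01,
        -1.26339490e-01],
       [-1.37920543e-04, -9.45901010e-01, -3.24455328e-01,
         8.28993913e-02],
       [ 0.00000000e+00,  0.00000000e+00,  0.00000000e+00,
         1.00000000e+00]])}
```

View pics/scene0.png

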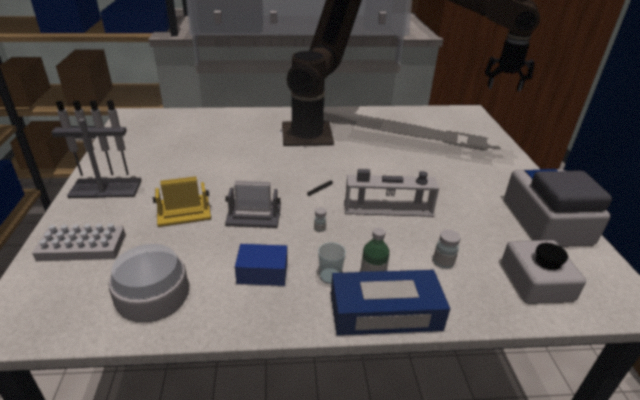

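View pics/side0.png

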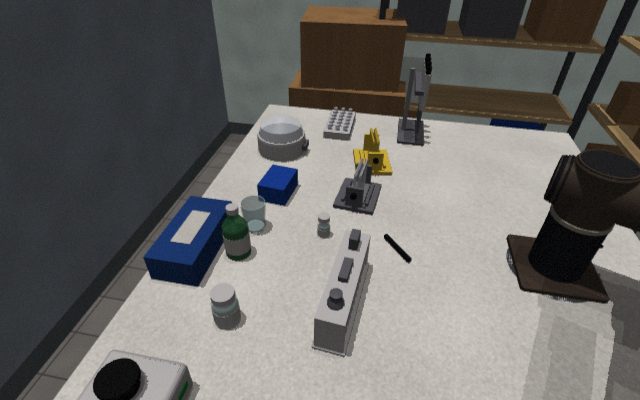

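Scene picture: white rack at (391,193) with a block handle at (363,175), a low bar at (392,179) and a round knob at (421,178). There is a grey stand at (254,203) and a yellow look-alike at (182,200). In the side picture the block is at (355,240), the bar at (346,268), the knob at (337,297) and the grey stand at (357,190). The block handle fits the gauge and the grey stand is the one meant. I'll confirm both in an enlarged crop.

Run:
```python
import cv2,numpy as np
a=cv2.imread("pics/scene0.png");b=cv2.imread("pics/side0.png")
f=lambda i,x,y,w,h:cv2.resize(i[y:y+h,x:x+w],(400,300),interpolation=cv2.INTER_CUBIC)
top=np.hstack([f(a,340,150,100,75),f(a,210,165,100,75)]);bot=np.hstack([f(b,290,225,100+60,120),f(b,317,145,80,60)])
cv2.imwrite("pics/crop1.png",np.vstack([top,bot]))
```

```text
(no output)
```

View pics/crop1.png

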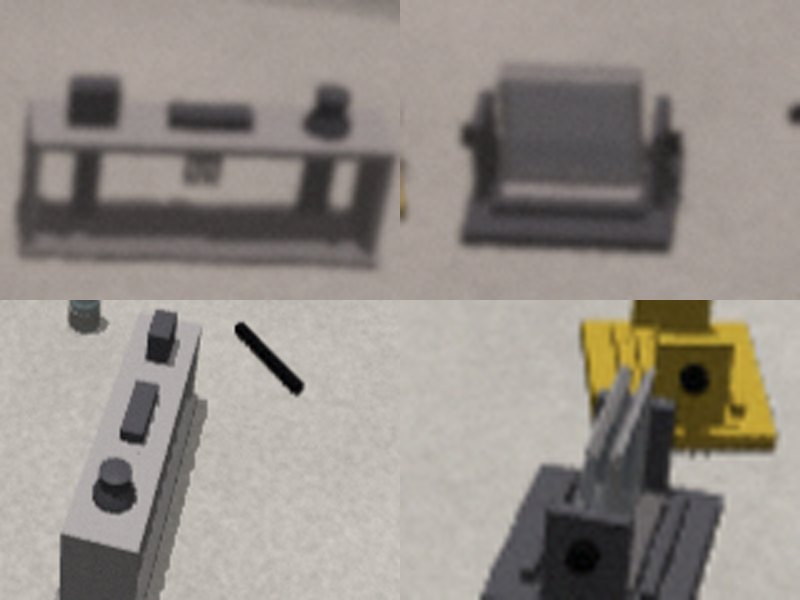

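The crop confirms it: the rectangular block with a tall blade under it is the gauge (scene 364,176; side 354,240), the low bar is the comb and the round knob the scraper. The grey stand is the one with the clear plates.

```bash
cat > h.py <<'E'
import numpy as np
from plant import r
from scipy.spatial.transform import Rotation as R
def cam(n,s=None):
    i=r.camera_info(n);K=np.array(i["intrinsics"])
    if n=="wrist":
        s=s or r.state();T=np.eye(4);T[:3,:3]=R.from_quat(s["tool_rot"]).as_matrix();T[:3,3]=s["tool_pos"]
        M=T@np.array(i["mount"]);return K,M[:3,:3],M[:3,3]
    return K,R.from_quat(i["rotation"]).as_matrix(),np.array(i["xyz"])
def onz(c,u,v,z):
    K,Q,p=c;d=Q@np.linalg.solve(K,[u,v,1.]);return p+d*(z-p[2])/d[2]
def pix(c,P):
    K,Q,p=c;q=K@(Q.T@(np.array(P)-p));return q[:2]/q[2]
E
python3 - <<'E'
from h import *
np.set_printoptions(precision=4,suppress=True)
S=cam("scene");D=cam("side")
print("scene rack top",[onz(S,*p,.1)[:2] for p in[(347,186),(438,188),(347.5,175)]])
print("side rack top",[onz(D,*p,.1)[:2] for p in[(315,318),(345,325.5),(370.4,235)]])
print("gauge",onz(S,364,175.5,.117),onz(D,354.4,239.8,.117))
print("knob",onz(D,337,297,.117)," comb",onz(D,346,268,.107))
print("stand plates scene",[onz(S,*p,.11)[:2] for p in[(235,181.5),(270,182.5)]])
print("stand base scene z.01",[onz(S,*p,.01)[:2] for p in[(226,225),(277,226)]])
# side crop scale 5 origin 317,145
print("side plate tops",[onz(D,317+x/5,145+y/5,.11)[:2] for x,y in[(190,137),(245,70),(225,75),(250,80)]])
Q=R.from_quat(r.state()["tool_rot"]).as_matrix();print(Q)
E
```

```text
scene rack top [array([0.5205, 0.078 ]), array([0.5409, 0.3365]), array([0.4618, 0.0877])]
side rack top [array([0.5393, 0.3392]), array([0.4819, 0.3441]), array([0.4581, 0.0875])]
gauge [0.4933 0.13   0.117 ] [0.4918 0.1299 0.117 ]
knob [0.5052 0.2961 0.117 ]  comb [0.4993 0.209  0.107 ]
stand plates scene [array([ 0.5002, -0.2391]), array([ 0.5092, -0.1404])]
stand base scene z.01 [array([ 0.5704, -0.267 ]), array([ 0.5812, -0.1236])]
side plate tops [array([ 0.5245, -0.1558]), array([ 0.501 , -0.2356]), array([ 0.5122, -0.2273]), array([ 0.497 , -0.2248])]
[[ 0.2462 -0.0007 -0.9692]
 [ 0.9692 -0.0017  0.2462]
 [-0.0018 -1.      0.0003]]
```

```bash
python3 -m crank '[{"claw":1,"tx":-43,"ty":0,"tz":-45,"spin":0.16},{"claw":1,"tx":-86,"ty":0,"tz":-90,"spin":0.32},{"claw":1,"tx":-129,"ty":0,"tz":-135,"spin":0.48},{"claw":1,"tx":-172,"ty":0,"tz":-180,"spin":0.64},{"claw":1,"tx":-215,"ty":0,"tz":-225,"spin":0.8},{"claw":1,"tx":-258,"ty":0,"tz":-270,"spin":0.96},{"claw":1,"tx":-301,"ty":0,"tz":-315,"spin":1.12},{"claw":1,"tx":-344,"ty":0,"tz":-360,"spin":1.28},{"claw":1,"tx":-387,"ty":0,"tz":-405,"spin":1.4},{"claw":1,"tx":-427,"ty":0,"tz":-446,"spin":1.4}]'
python3 - <<'E'
from h import *
import cv2,pickle
s=r.state();pickle.dump(s,open("s1.pkl","wb"));cv2.imwrite("pics/w1.png",r.get_image("wrist")[:,:,::-1])
print(s["time"],s["tool_pos"],R.from_quat(s["tool_rot"]).as_matrix().round(3))
E
```

```text
time: 1.4
tool_pos: [0.4938, 0.1281, 0.2478]
tool_rot: [0.707, -0.028, 0.028, -0.706]
force: [0.4, 0.0, -0.2]
opening: 1.005
1.4 [0.49378367 0.12808806 0.24783297] [[ 0.997 -0.001  0.079]
 [-0.079 -0.002  0.997]
 [-0.    -1.    -0.002]]
```

View pics/w1.png

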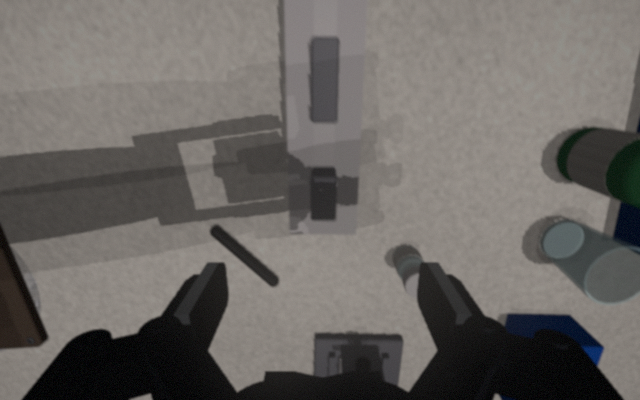

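The wrist view shows the block handle at about columns 310–336, rows 168–220, with the comb above it at (324,79) and the stand at the bottom. I'll compare this with the projected model.

Run:
```python
from h import *
import pickle
s=pickle.load(open("s1.pkl","rb"));C=cam("wrist",s)
np.set_printoptions(precision=4,suppress=True)
for z in(.134,.1):
  for a,b in((310,168),(336,168),(311,194),(336,194),(311,220),(336,220)): print(z,(a,b),onz(C,a,b,z)[:2])
print("rack edges",[onz(C,*p,.1)[:2] for p in[(285,20),(284,100),(290,232),(357,232),(365,20)]])
print("comb",onz(C,324,79,.112))
def box(c,t):
  e=np.array([np.cos(t),np.sin(t),0]);f=np.array([-np.sin(t),np.cos(t),0])
  for z in(.134,.1): print([pix(C,np.r_[c,z]+i*.01*e+j*.018*f).round(1) for i in(-1,1) for j in(-1,1)])
box([.4925,.13],-.08)
```

```text
0.134 (310, 168) [0.4871 0.1515]
0.134 (336, 168) [0.5063 0.15  ]
0.134 (311, 194) [0.486  0.1313]
0.134 (336, 194) [0.5049 0.1298]
0.134 (311, 220) [0.4841 0.11  ]
0.134 (336, 220) [0.5035 0.1085]
0.1 (310, 168) [0.4852 0.1431]
0.1 (336, 168) [0.507  0.1413]
0.1 (311, 194) [0.4839 0.12  ]
0.1 (336, 194) [0.5055 0.1183]
0.1 (311, 220) [0.4817 0.0957]
0.1 (336, 220) [0.5039 0.094 ]
rack edges [array([0.4771, 0.2557]), array([0.4698, 0.1996]), array([0.4618, 0.0856]), array([0.522 , 0.0808]), array([0.5356, 0.251 ])]
comb [0.5024 0.2126 0.112 ]
[array([306.8, 216.9]), array([306.1, 171.9]), array([332.6, 216.9]), array([333.1, 172. ])]
[array([308.5, 202. ]), array([307.9, 161.6]), array([331.4, 202. ]), array([331.8, 161.6])]
```

```bash
python3 -m crank '[{"claw":1,"tx":1,"ty":45,"tz":0,"spin":0},{"claw":1,"tx":1,"ty":85,"tz":0,"spin":0},{"claw":1,"tx":1,"ty":112,"tz":0,"spin":0},{"claw":0.6,"tx":1,"ty":124,"tz":0,"spin":0},{"claw":0.4,"tx":1,"ty":124,"tz":0,"spin":0},{"claw":0,"tx":1,"ty":124,"tz":0,"spin":0},{"claw":0,"tx":1,"ty":124,"tz":0,"spin":0},{"claw":0,"tx":1,"ty":124,"tz":0,"spin":0},{"claw":0,"tx":1,"ty":124,"tz":0,"spin":0},{"claw":0,"tx":1,"ty":124,"tz":0,"spin":0}]'
```

```text
time: 2.7
tool_pos: [0.4954, 0.1226, 0.1257]
tool_rot: [0.709, -0.031, 0.027, -0.704]
force: [-11.3, 1.7, 11.6]
opening: 0.223
```

```bash
python3 - <<'E'
from h import *
s=r.state();print(s["tool_pos"],s["force"],s["ft_torque"],R.from_quat(s["tool_rot"]).as_matrix().round(4),s["qvel"].round(3))
E
python3 -m crank '[{"claw":0,"tx":0,"ty":-2,"tz":0,"spin":0},{"claw":0,"tx":0,"ty":-5,"tz":0,"spin":0},{"claw":0,"tx":0,"ty":-12,"tz":0,"spin":0},{"claw":0,"tx":0,"ty":-25,"tz":0,"spin":0},{"claw":0,"tx":0,"ty":-40,"tz":0,"spin":0},{"claw":0,"tx":0,"ty":-60,"tz":0,"spin":0},{"claw":0,"tx":0,"ty":-80,"tz":0,"spin":0},{"claw":0,"tx":0,"ty":-100,"tz":0,"spin":0},{"claw":0,"tx":0,"ty":-115,"tz":0,"spin":0},{"claw":0,"tx":0,"ty":-115,"tz":0,"spin":0}]'
python3 - <<'E'
from h import *
import cv2,pickle
s=r.state();pickle.dump(s,open("s2.pkl","wb"))
np.set_printoptions(precision=4,suppress=True)
print(s["tool_pos"],s["force"],s["ft_torque"],R.from_quat(s["tool_rot"]).as_matrix().round(4))
w=r.get_image("wrist")[:,:,::-1];d=r.get_image("side")[:,:,::-1]
cv2.imwrite("pics/w2.png",w);cv2.imwrite("pics/d2.png",d)
p=pix(cam("side"),s["tool_pos"]).astype(int);x,y=p-[50,50]
a=cv2.resize(d[max(y,0):y+120,x:x+100],(500,600),interpolation=cv2.INTER_CUBIC)
cv2.imwrite("pics/c2.png",a);print(p)
E
```

```text
[0.49540754 0.1226455  0.12572615] [-11.27384623   1.71891839  11.63138395] [0.06196073 2.08124694 0.0068859 ] [[ 0.9966 -0.0068  0.0822]
 [-0.0822 -0.0062  0.9966]
 [-0.0062 -1.     -0.0067]] [ 0.     0.    -0.001 -0.001 -0.001  0.001]
time: 3.95
tool_pos: [0.4971, 0.1234, 0.2428]
tool_rot: [0.709, -0.03, 0.028, -0.704]
force: [-0.2, -0.9, -1.1]
opening: 0.224
[0.4971 0.1234 0.2428] [-0.227  -0.8847 -1.1393] [-0.0184 -0.0022  0.0228] [[ 0.9966 -0.0029  0.0822]
 [-0.0822 -0.006   0.9966]
 [-0.0023 -1.     -0.0062]]
[356 192]
```

View pics/w2.png

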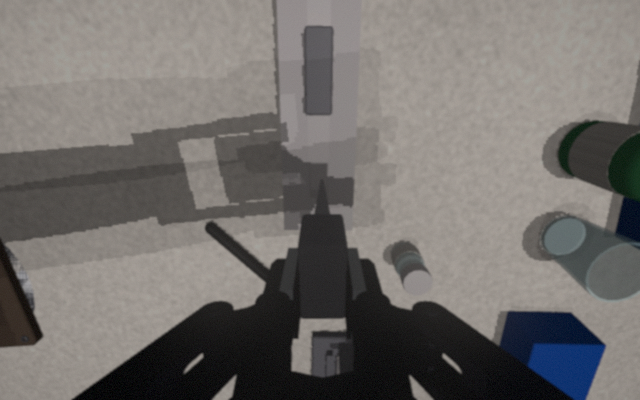

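The gauge is held, with its tip at about (322,180), and the force reading matches its weight. I'll carry it beyond the stand so the wrist camera looks down onto the gap.

```bash
python3 -m crank '[{"claw":0,"tx":3,"ty":-5,"tz":-25,"spin":0},{"claw":0,"tx":9,"ty":-10,"tz":-70,"spin":0},{"claw":0,"tx":15,"ty":-10,"tz":-120,"spin":0},{"claw":0,"tx":21,"ty":-10,"tz":-170,"spin":0},{"claw":0,"tx":27,"ty":-10,"tz":-220,"spin":0},{"claw":0,"tx":33,"ty":-10,"tz":-270,"spin":0},{"claw":0,"tx":39,"ty":-10,"tz":-320,"spin":0},{"claw":0,"tx":44,"ty":-10,"tz":-360,"spin":0},{"claw":0,"tx":47,"ty":-10,"tz":-383,"spin":0},{"claw":0,"tx":48,"ty":-10,"tz":-390,"spin":0}]'
python3 - <<'E'
from h import *
import cv2,pickle
s=r.state();pickle.dump(s,open("s3.pkl","wb"))
np.set_printoptions(precision=4,suppress=True)
print(s["tool_pos"],s["force"],R.from_quat(s["tool_rot"]).as_matrix().round(4))
w=r.get_image("wrist")[:,:,::-1];cv2.imwrite("pics/w3.png",w)
cv2.imwrite("pics/c3.png",cv2.resize(w[0:200,200:440],(720,600),interpolation=cv2.INTER_CUBIC))
E
```

```text
time: 5.3
tool_pos: [0.5115, -0.2698, 0.2518]
tool_rot: [0.708, -0.032, 0.027, -0.705]
force: [0.7, 0.3, -1.1]
opening: 0.223
[ 0.5115 -0.2698  0.2518] [ 0.6939  0.271  -1.1401] [[ 0.9965 -0.0085  0.0834]
 [-0.0835 -0.0047  0.9965]
 [-0.0081 -1.     -0.0054]]
```

View pics/c3.png

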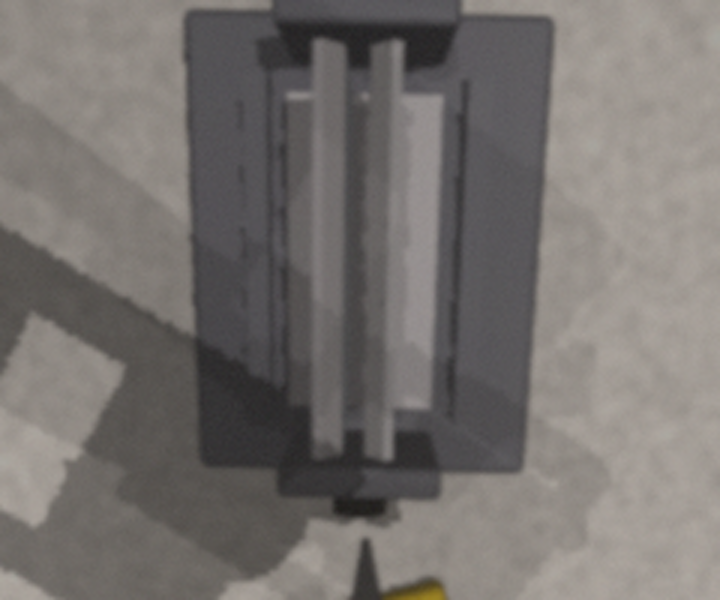

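In the crop, the plates' inner edges run from (346,40)/(370,42) to (344,458)/(366,460). The gap is about 8 px, roughly 6 mm. The blade tip is at (366,540).

Run:
```python
from h import *
import pickle
np.set_printoptions(precision=4,suppress=True)
s=pickle.load(open("s3.pkl","rb"));C=cam("wrist",s);Q=R.from_quat(s["tool_rot"]).as_matrix()
f=lambda x,y,z:onz(C,200+x/3,y/3,z)
li=[f(346,40,.105),f(344,458,.105)];ri=[f(370,42,.105),f(366,460,.105)]
for n,a in(("L",li),("R",ri),("mid",[(p+q)/2 for p,q in zip(li,ri)]),("outL",[f(312,40,.112),f(312,458,.112)]),("outR",[f(404,42,.112),f(394,460,.112)]),
  ("baseL",[f(187,12,.01),f(203,465,.01)]),("baseR",[f(552,17,.01),f(522,470,.01)])):
  d=a[0]-a[1];print(n,a[0][:2],a[1][:2],"yaw",-np.arctan2(d[0],d[1]).round(4),"local",[(Q.T@(p-s["tool_pos"])*1000).round(1) for p in a])
zt=s["tool_pos"][2]-.1107
t=f(366,538,zt);print("tip",t,Q.T@(t-s["tool_pos"])*1000,"pred pix",[pix(C,s["tool_pos"]+Q@np.array([0,.1107,z])) for z in(0,.004,-.006,.014)])
print("tool yaw",np.arctan2(Q[1,0],Q[0,0]))
```

```text
L [ 0.5167 -0.1404] [ 0.5069 -0.2423] yaw -0.0959 local [array([ -4.4, 146.1, 130.2]), array([ -5.7, 146.7,  27.8])]
R [ 0.5225 -0.1413] [ 0.5129 -0.2433] yaw -0.0934 local [array([  1.4, 146.1, 129.8]), array([  0.4, 146.6,  27.3])]
mid [ 0.5196 -0.1408] [ 0.5099 -0.2428] yaw -0.0947 local [array([ -1.5, 146.1, 130. ]), array([ -2.6, 146.7,  27.5])]
outL [ 0.5088 -0.1409] [ 0.4987 -0.2401] yaw -0.1017 local [array([-12.3, 139.2, 129. ]), array([-14.1, 139.7,  29.2])]
outR [ 0.5304 -0.1431] [ 0.5206 -0.2425] yaw -0.0984 local [array([  9.4, 139. , 128.5]), array([  7.9, 139.6,  28.7])]
baseL [ 0.465  -0.1118] [ 0.4498 -0.26  ] yaw -0.1027 local [array([-57.5, 241.4, 154.8]), array([-60.4, 242.2,   5.9])]
baseR [ 0.5826 -0.1233] [ 0.5681 -0.2716] yaw -0.0979 local [array([ 60.6, 240.5, 153.2]), array([ 58.5, 241.3,   4.2])]
tip [ 0.5122 -0.2552  0.1411] [  0.407  110.62    15.2122] pred pix [array([321.4676, 198.7927]), array([321.4624, 193.7426]), array([321.4752, 206.271 ]), array([321.4493, 180.8852])]
tool yaw -0.08355220400413861
```

```bash
python3 -m crank '[{"claw":0,"tx":-0.5,"ty":0,"tz":10,"spin":0.003},{"claw":0,"tx":-1,"ty":0,"tz":27,"spin":0.006},{"claw":0,"tx":-1.6,"ty":0,"tz":45,"spin":0.01},{"claw":0,"tx":-2.2,"ty":0,"tz":60,"spin":0.0145},{"claw":0,"tx":-2.4,"ty":0,"tz":70,"spin":0.0145},{"claw":0,"tx":-2.4,"ty":5,"tz":74,"spin":0.0145},{"claw":0,"tx":-2.4,"ty":12,"tz":74,"spin":0.0145},{"claw":0,"tx":-2.4,"ty":18,"tz":74,"spin":0.0145},{"claw":0,"tx":-2.4,"ty":20,"tz":74,"spin":0.0145},{"claw":0,"tx":-2.4,"ty":20,"tz":74,"spin":0.0145}]'
python3 - <<'E'
from h import *
import cv2,pickle
s=r.state();pickle.dump(s,open("s4.pkl","wb"))
np.set_printoptions(precision=4,suppress=True)
Q=R.from_quat(s["tool_rot"]).as_matrix();print(s["tool_pos"],s["force"],Q.round(4),np.arctan2(Q[1,0],Q[0,0]))
L=np.array([.51475,-.1918,.105]);print("gap centre local",Q.T@(L-s["tool_pos"])*1000)
o=[]
for n in("scene","side"):
    i=r.get_image(n)[:,:,::-1];x,y=pix(cam(n),[.515,-.19,.13]).astype(int)-[40,60]
    o.append(cv2.resize(i[y:y+120,x:x+80],(400,600),interpolation=cv2.INTER_CUBIC));print(n,x,y)
cv2.imwrite("pics/c4.png",np.hstack(o))
E
```

```text
time: 6.6
tool_pos: [0.5151, -0.1962, 0.2312]
tool_rot: [0.708, -0.038, 0.032, -0.704]
force: [-0.3, 1.0, -0.6]
opening: 0.22
[ 0.5151 -0.1962  0.2312] [-0.3279  0.9997 -0.6045] [[ 0.9952 -0.0088  0.0979]
 [-0.098  -0.0051  0.9952]
 [-0.0082 -0.9999 -0.0059]] -0.09814289879232826
gap centre local [  0.278  126.163    5.1055]
scene 211 117
side 320 100
```

View pics/c4.png

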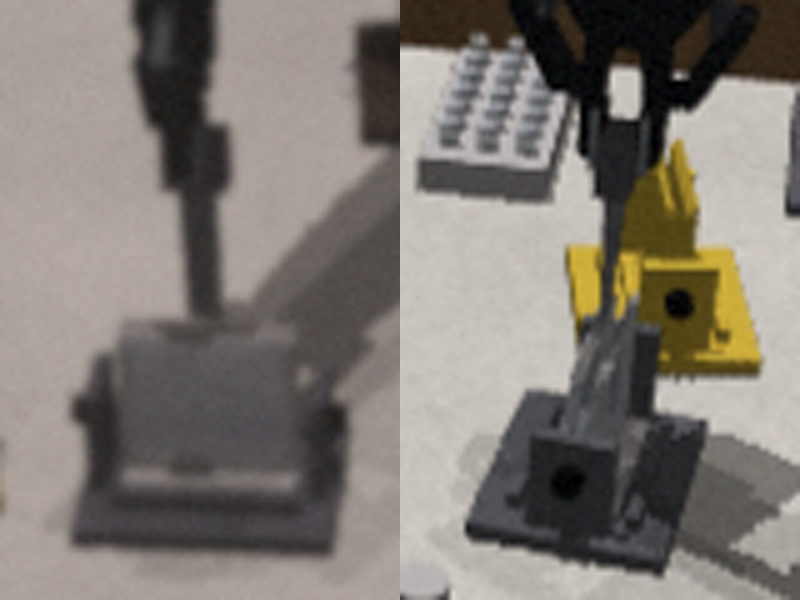

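The blade stands over the middle of the cassette (scene crop 205,315; side crop 607,320), in line with the gap. I'll lower it to about 20 mm depth.

```bash
python3 -m crank '[{"claw":0,"tx":0,"ty":3,"tz":0,"spin":0},{"claw":0,"tx":0,"ty":7,"tz":0,"spin":0},{"claw":0,"tx":0,"ty":11,"tz":0,"spin":0},{"claw":0,"tx":0,"ty":15,"tz":0,"spin":0},{"claw":0,"tx":0,"ty":19,"tz":0,"spin":0},{"claw":0,"tx":0,"ty":23,"tz":0,"spin":0},{"claw":0,"tx":0,"ty":27,"tz":0,"spin":0},{"claw":0,"tx":0,"ty":31,"tz":0,"spin":0},{"claw":0,"tx":0,"ty":34,"tz":0,"spin":0},{"claw":0,"tx":0,"ty":34,"tz":0,"spin":0}]'
```

```text
time: 7.95
tool_pos: [0.5149, -0.1963, 0.1974]
tool_rot: [0.708, -0.037, 0.032, -0.704]
force: [-0.3, 0.2, -1.2]
opening: 0.224
```

```bash
python3 -m crank '[{"claw":0,"tx":0,"ty":2,"tz":0,"spin":0},{"claw":0,"tx":0,"ty":4,"tz":0,"spin":0},{"claw":0,"tx":0,"ty":6,"tz":0,"spin":0},{"claw":0,"tx":0,"ty":8,"tz":0,"spin":0},{"claw":0,"tx":0,"ty":9,"tz":0,"spin":0},{"claw":0,"tx":0,"ty":10,"tz":0,"spin":0},{"claw":0,"tx":0,"ty":11,"tz":0,"spin":0},{"claw":0,"tx":0,"ty":12,"tz":0,"spin":0},{"claw":0,"tx":0,"ty":12,"tz":0,"spin":0},{"claw":0,"tx":0,"ty":12,"tz":0,"spin":0}]'
```

```text
time: 9.2
tool_pos: [0.5148, -0.1964, 0.1853]
tool_rot: [0.708, -0.038, 0.032, -0.704]
force: [-0.1, -0.5, -2.2]
opening: 0.22
```

```bash
python3 -m crank '[{"claw":0,"tx":0,"ty":0.5,"tz":0,"spin":0},{"claw":0,"tx":0,"ty":1,"tz":0,"spin":0},{"claw":0,"tx":0,"ty":1.5,"tz":0,"spin":0},{"claw":0,"tx":0,"ty":2,"tz":0,"spin":0},{"claw":0,"tx":0,"ty":2.5,"tz":0,"spin":0},{"claw":0,"tx":0,"ty":3,"tz":0,"spin":0},{"claw":0,"tx":0,"ty":3.5,"tz":0,"spin":0},{"claw":0,"tx":0,"ty":4,"tz":0,"spin":0},{"claw":0,"tx":0,"ty":4,"tz":0,"spin":0},{"claw":0,"tx":0,"ty":4,"tz":0,"spin":0}]'
```

```text
time: 10.45
tool_pos: [0.5147, -0.1963, 0.1812]
tool_rot: [0.708, -0.038, 0.032, -0.704]
force: [-0.8, 0.0, -0.3]
opening: 0.223
```

```bash
python3 -m crank '[{"claw":0,"tx":0,"ty":0.5,"tz":0,"spin":0},{"claw":0,"tx":0,"ty":1,"tz":0,"spin":0},{"claw":0,"tx":0,"ty":1.5,"tz":0,"spin":0},{"claw":0,"tx":0,"ty":2,"tz":0,"spin":0},{"claw":0,"tx":0,"ty":2.5,"tz":0,"spin":0},{"claw":0,"tx":0,"ty":3,"tz":0,"spin":0},{"claw":0,"tx":0,"ty":3,"tz":0,"spin":0},{"claw":0,"tx":0,"ty":3,"tz":0,"spin":0},{"claw":0,"tx":0,"ty":3,"tz":0,"spin":0},{"claw":0,"tx":0,"ty":3,"tz":0,"spin":0}]'
```

```text
time: 11.7
tool_pos: [0.5146, -0.1964, 0.1782]
tool_rot: [0.708, -0.038, 0.032, -0.704]
force: [-0.1, 0.2, -1.3]
opening: 0.225
```

```bash
python3 -m crank '[{"claw":0,"tx":0,"ty":0.5,"tz":0,"spin":0},{"claw":0,"tx":0,"ty":1,"tz":0,"spin":0},{"claw":0,"tx":0,"ty":1.5,"tz":0,"spin":0},{"claw":0,"tx":0,"ty":2,"tz":0,"spin":0},{"claw":0,"tx":0,"ty":2.5,"tz":0,"spin":0},{"claw":0,"tx":0,"ty":3,"tz":0,"spin":0},{"claw":0,"tx":0,"ty":3,"tz":0,"spin":0},{"claw":0,"tx":0,"ty":3,"tz":0,"spin":0},{"claw":0,"tx":0,"ty":3,"tz":0,"spin":0},{"claw":0,"tx":0,"ty":3,"tz":0,"spin":0}]'
```

```text
time: 12.95
tool_pos: [0.5146, -0.1963, 0.1751]
tool_rot: [0.708, -0.038, 0.032, -0.704]
force: [-0.5, -0.1, -1.9]
opening: 0.222
```

```bash
python3 -m crank '[{"claw":0,"tx":0,"ty":0.5,"tz":0,"spin":0},{"claw":0,"tx":0,"ty":1,"tz":0,"spin":0},{"claw":0,"tx":0,"ty":1.5,"tz":0,"spin":0},{"claw":0,"tx":0,"ty":2,"tz":0,"spin":0},{"claw":0,"tx":0,"ty":2.5,"tz":0,"spin":0},{"claw":0,"tx":0,"ty":3,"tz":0,"spin":0},{"claw":0,"tx":0,"ty":3,"tz":0,"spin":0},{"claw":0,"tx":0,"ty":3,"tz":0,"spin":0},{"claw":0,"tx":0,"ty":3,"tz":0,"spin":0},{"claw":0,"tx":0,"ty":3,"tz":0,"spin":0}]'
```

```text
time: 14.2
tool_pos: [0.5146, -0.1964, 0.1721]
tool_rot: [0.708, -0.038, 0.032, -0.704]
force: [-0.1, 0.3, -0.1]
opening: 0.217
```

```bash
python3 -m crank '[{"claw":0,"tx":0,"ty":0.5,"tz":0,"spin":0},{"claw":0,"tx":0,"ty":1,"tz":0,"spin":0},{"claw":0,"tx":0,"ty":1.5,"tz":0,"spin":0},{"claw":0,"tx":0,"ty":2,"tz":0,"spin":0},{"claw":0,"tx":0,"ty":2,"tz":0,"spin":0},{"claw":0,"tx":0,"ty":2,"tz":0,"spin":0},{"claw":0,"tx":0,"ty":2,"tz":0,"spin":0},{"claw":0,"tx":0,"ty":2,"tz":0,"spin":0},{"claw":0,"tx":0,"ty":2,"tz":0,"spin":0},{"claw":0,"tx":0,"ty":2,"tz":0,"spin":0}]'
```

```text
time: 15.45
tool_pos: [0.515, -0.1966, 0.1705]
tool_rot: [0.708, -0.037, 0.032, -0.704]
force: [0.6, -0.0, 4.8]
opening: 0.22
```

Contact: the push is about 4.8 + 1.2 (gauge weight) = 6 N. I'll average a few readings and take a look.

Run:
```python
from h import *
import cv2
o=[];F=[]
for k,n in enumerate(("scene","side","wrist","side","side","side")):
    i=r.get_image(n)[:,:,::-1];s=r.state();F.append(np.r_[s["force"],s["ft_torque"]])
    if k<2:
        x,y=pix(cam(n),[.515,-.19,.13]).astype(int)-[40,60]
        o.append(cv2.resize(i[y:y+120,x:x+80],(400,600),interpolation=cv2.INTER_CUBIC))
cv2.imwrite("pics/c5.png",np.hstack(o));print(np.round(F,2),np.mean(F,0).round(2),s["tool_pos"],s["opening"],s["time"])
```

```text
[[ 1.07  0.17  5.74  0.06 -0.06 -0.01]
 [-0.19  0.1   4.61  0.09 -0.05 -0.03]
 [ 1.02  0.54  5.01  0.05 -0.06 -0.04]
 [-0.42  0.27  5.58  0.02 -0.08 -0.01]
 [-0.31  0.14  4.84  0.06 -0.13 -0.03]
 [ 0.53 -0.14  5.09  0.02 -0.05  0.  ]] [ 0.28  0.18  5.14  0.05 -0.07 -0.02] [ 0.51495723 -0.19657497  0.17054011] 0.22469624055774606 15.75
```

View pics/c5.png

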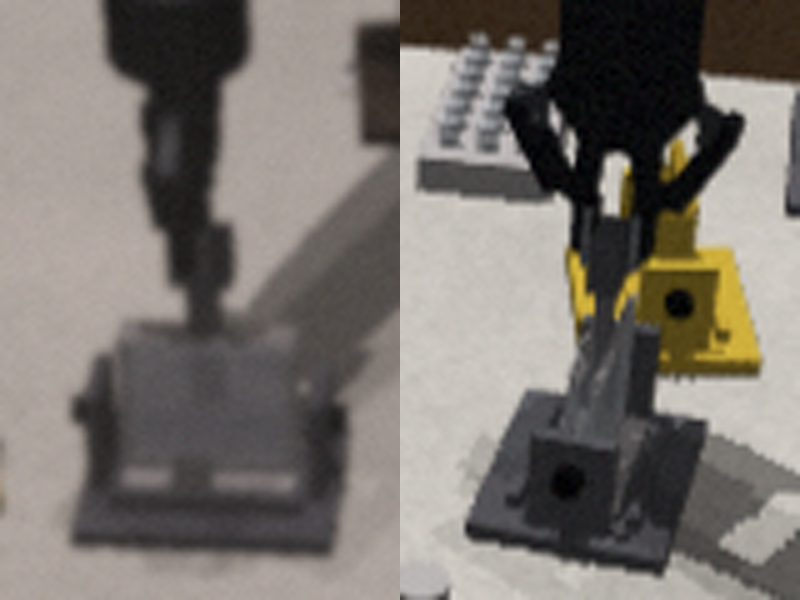

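The blade can be seen through the clear plate at mid-width and sits in the gap. The push is steady and sideways force is near zero, so I'm handing in.

```bash
python3 -c "
from plant import r
print(r.job_done());s=r.state();print(s['time'],s['force'],s['opening'],s['tool_pos'])"
```

```text
the job is handed in; nothing more can be done
None
the job is handed in; nothing more can be done
```

The taper gauge is in the gap of the grey stand's cassette, still gripped and upright, and I have handed the job in.

**What I did:** I took the gauge from the rack slot on the stand's side, aligned the blade with the gap to within about a degree, and lowered it at mid-width in small steps until it dragged.

**Last checks, before handing in at about 15.8 s:**
- **Push:** a steady 5.1 N on the wrist, or about 6.3 N on the plates with the gauge's weight added. That is inside the 4–10 N band and well below the 25 N at which the plates crack.
- **Sideways force:** about 0.3 N, so the cassette has centred itself on the blade.
- **Depth:** the tip is about 45 mm below the plates' top edges. This implies a gap of about 6.2–6.4 mm, a little more than the 5.8–6.0 mm I read from the camera.
- **Grip and tilt:** the gripper opening has held at 0.22 (about 19 mm). The tool leans about 0.5°.

**Anomalies:**
- While gripping in the rack, the wrist briefly read 11 N sideways, 12 N upward and about 2 N·m. This disappeared once the gauge was lifted.
- The TCP was about 4–5 mm off the handle's centre along its width when it gripped. I allowed for this when positioning the blade.
- The state could not be read after hand-in, so I did not confirm the final second.

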